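Open the small cheese press and draw out the mould

TASK

The cheese has been pressed. Wind the press's handwheel anticlockwise, following it as it rises, until the pressing plate stands clear above the rim of the mould; then pull the drip tray forward by its wooden knob until the mould stands wholly out in front of the pressing plate. Leave the mould upright on its tray, the tray flat on the base of the press, and do not disturb the other things on the board.

Things in the scene. Friction and masses are not known exactly. Their poses are not given: they have to be found in the camera images.
- press: Bench-top screw press for small cheeses, fixed on the wooden board (18 mm thick) that covers the hob; heights are given above that board. Origin on the spindle's axis at the board's top; -x points out of its open front (the way the tray is pulled), z up. Steel base plate 150 mm wide, from 131 mm in front of the axis to 65 mm behind it, top 16 mm above the board; a column 62 mm to either side of the axis, 15 mm thick, 138 mm high.
- beam_mid (a point): Middle of the press's fixed grey beam across the two columns, on the spindle's axis, 114 mm above the board. The beam is 150 mm long, 24 mm front to back, 104 to 124 mm above the board; the nut in its middle, 38 mm in diameter, reaches up to 137 mm.
- plate_under (a point): Centre of the underside of the round steel pressing plate (54 mm in diameter, 8 mm thick) that hangs on the spindle and rises with the wheel without turning; 58.5 mm above the board at wheel value 0.
- wheel (a joint): Turn of the handwheel, rad, growing anticlockwise seen from above; it rises 24 mm per full turn (3.82 mm per rad) to a stop at 5.4 rad. At 0 the pressing plate sits inside the mould, 15.5 mm below its rim; at 4.1 rad it is just above the rim, at 5.4 rad 5 mm above. Starts at 0 to 0.9 rad. Friction of about 0.2 N m holds it where it is let go.
- wheel_center (a point): Centre of the black handwheel on top of the spindle, at mid height of its rim; rises with the wheel, from 172 mm above the board at joint value 0. The rim is round, 60 mm in outer diameter, 10 mm thick, on three spokes, so it can be gripped across its diameter at any angle; 34 mm are free below the rim's mid height.
- mould_center (a point): Centre, half-way up, of the white perforated cheese mould: a round cup, 80 mm in outer diameter at the rim, 55 mm high, about 0.4 kg, with a wooden follower 16 mm below its rim. It stands loose in the middle of the tray under the pressing plate, its rim 74 mm above the board. z is its upright axis.
- tray_knob (a point): Centre of the dark round wooden pull knob (25 mm in diameter, upright, its top 65 mm above the board) of the loose aluminium drip tray; 53 mm above the board. It is 104 mm in front of the tray's middle; -x points from the middle to the knob, z up. The tray is 94 mm square, 3 mm thick with an 8 mm lip, 0.25 kg, and slides on the press's base plate.
- tin: Bystander: steel food tin with a green paper label, 76 mm in diameter, 58 mm high; origin at the centre of its underside. To be left where it stands.
- salt: Bystander: glass salt shaker with a grey cap, 44 mm in diameter, 90 mm high; origin at the centre of its underside. To be left where it stands.
- herbs: Bystander: squat glass spice jar with a yellow cap, 42 mm in diameter, 96 mm high; origin at the centre of its underside. To be left where it stands.
- garlic: Bystander: garlic bulb, 53 mm; origin at the centre of its underside. To be left where it stands.
- glass: Bystander: waisted clear tea glass, 62 mm in diameter, 86 mm high; origin at the centre of its underside. To be left where it stands.

How it is judged (in metres and radians):
On the way:
1. the handwheel is wound up until the pressing plate is clear of the mould's rim, the mould still in its place under the plate (value of joint wheel above 4.05 rad and distance of mould_center from where it was at the start of the episode below 0.02 m), for 0.2 s.
At the end, for the whole second after the job is handed in: Wheel still above 4.05 rad; mould centre 66 to 150 mm in front of the spindle axis, within 45 mm of the press's middle line, upright within 0.1 rad, in the middle of its tray (within 14 mm along it), the tray level on the base plate (mould centre 41.5 to 51.5 mm above the board) (value of joint wheel above 4.05 rad and x of mould_center in the frame of press between -0.15 and -0.066 m and y of mould_center in the frame of press between -0.045 and 0.045 m and z of mould_center in the frame of press between 0.0415 and 0.0515 m and angle between each of mould_center, tray_knob's own z axis and vertical below 0.1 rad and x of mould_center in the frame of tray_knob between 0.09 and 0.118 m); the robot touches nothing.
It fails at once if a bystander is moved more than 30 mm (distance of any of tin, salt, herbs, garlic, glass from where it was at the start of the episode above 0.03 m).
It fails at once if the mould is tipped by more than 0.3 rad (angle between mould_center's own z axis and vertical above 0.3 rad).
It also fails if it takes over 64 s, if anything falls off the work surface, if the arm or the gripper's body presses on something with over 40 N, if the wrist force passes 120 N, or if a joint passes its speed limit or range.

ROBOT

A 6-joint arm with a two-finger parallel gripper is mounted at the origin on a cart in front of the work surface, level with it; the furniture and walls round the work are solid. World frame = base frame: x ahead of the robot, y to its left, z up, the work surface at z = 0. Lengths are in m, angles in degrees, forces in N, time in s.
With the tool pointing down it reaches from about 0.25 to 0.725 m from the base axis. Payload 9.7 kg.
Tool frame: the origin (TCP) lies midway between the tips of the shut fingers; the grasp point (between the pads) lies 19 mm behind it; z points along the fingers, y is the line along which they close (so a half turn about z gives the same grasp; the last joint's range is limited). The gripper opens to 85 mm and grips with 20 to 120 N. Pads are 22 mm wide; open, the fingers measure 114 mm over their backs; the gripper's body (76 mm by 85 mm) begins 54 mm behind the grasp point. The pads swing forward as they close: fully open they stand 13 mm farther back than shut.
Start: joints at [75.287, 4.979, 10.078, 95.1, 0, 90], TCP at [0.14, 0.532, 0.231] pointing down, gripper open.
Joint ranges: [-179.16, 179.16], [-48.56, 103.87], [-65.8, 70.77], [-126.05, 130.52], [-82.76, 87.17], [-180, 180]. Speed limits (degrees/s): [127.2, 127.2, 147.25, 180, 180, 180].

INTERFACE

Orientations are given as [roll, pitch, yaw] about the fixed x, y, z axes, in that order (R = Rz(yaw) Ry(pitch) Rx(roll)).
In Python, from workcell import bot gives the robot as it stands. The module is installed in compiled form; this text tells all that it offers.
- The arm moves only by the tool send_rows, never from a script. Its argument "moves" is one flat list of numbers, 7 for each row, row after row: the shift along the world's x, y, z normalised to -1 to 1, where 1 is 0.025 m, then the turn, a rotation vector about the world's x, y, z normalised to -1 to 1, where 1 is 0.15 rad, then the closure, from -1 (fully open) to 1 (shut), so that 0 is half open. A call has 1 to 8 rows; each row shifts and turns the commanded pose from where the row before left it; what a row does not reach is not made up. A row lasts 1/8 s, in which the tool goes at most 62.5 mm and 10.7 degrees, less where a joint would pass 70% of its speed; a pose out of reach is approached as far as the arm can. A call with a number of a shift or a turn outside -1 to 1 is refused whole. A call with a gripper value outside its range is refused whole. The fingers move at their own pace and stop on an object; "squeeze" is the grip in N (left out, the last holds). Time passes only in rows, so rows that do not move let the fingers close. It gives the time, the measured TCP pose, the force, the opening and the grip force at its end, in the units of the state.
- bot.get_obs(): the state, without advancing time (a new reading comes with each control period).
- bot.camera(name): name is "scene" or "side" or "wrist"; returns a dict with "color" (400x640x3 uint8, red, green, blue), "camera_matrix" (3x3 intrinsics, pixels), "R" (3x3) and "t" (3): a world point X has camera coordinates R X + t. Camera axes: x right, y down, z forward; pixel columns grow to the right and rows downward; lengths in m; the calibration is good to about 2 mm. A picture is of the moment at which its call begins. There is no depth.
- bot.job_done(): hands the job in; it is judged then, once.
Trained networks look in the newest picture that a camera, given by its name, has taken for a name from the list of things; names that differ only in an ending like _2 or _b are one class to them, and where a whole thing is asked for, a point or a joint stands for the part that bears it (a point fixed in the world has none). Each returns a list of dicts, best first, with "p" (0 to 1); they miss things now and then, are a little off and sometimes report something else, mostly with a low value. They report only what shows in the picture. A call takes as long as a camera call.
- bot.boxes_of(camera, query): "extent" ([left, top, right, bottom] in pixels, round what is visible of it).
- bot.trace(camera, query): "region" (400x640 bool, what is visible of it) and "extent" ([left, top, right, bottom] in pixels, round what is visible of it).
- bot.landmark_of(camera, query): "pixel" ([column, row] in pixels: a listed point, or the origin of a listed thing).
The state is a dict: "time": time; "q": joint angles; "qd": joint speeds; "joint_efforts": joint torques, N m; "ee_pos": TCP position; "tcp_rot": TCP orientation; "wrist_force": force on the tool from outside, world axes, zero at the start; "torque": the same for the moment, N m; "opening": finger opening in m; "grasp_force": force on a finger pad.
Only numpy, scipy, OpenCV 4.12 (cv2) and the standard library are available. Lean on these libraries where they do the work, as an engineer would, in place of code of your own. Each camera call takes 0.05 s, during which the arm holds its last target. There are 200 camera calls.

## Working session

There is one attempt and no reset: what is moved stays moved. The work goes in short steps, Python scripts to look and compute and a tool call to move; the robot and the scene stay as the last step left them, time stands still between calls to the robot, and variables do not carry over. Pictures are saved under pics/ and viewed, at most 10 in all, crops included, and the job is handed in when it is done.

Besides the shell and the picture viewer there is one more tool, called after "Emit:" by a JSON object that holds its "api" and its "payload", one argument or row to a line. send_rows: Moves the arm, as the interface text tells. Its arguments: {"type":"object","properties":{"moves":{"type":"array"},"squeeze":{"type":"number"}},"required":["moves"]}

```bash
mkdir -p pics
cat > h.py <<'E'
import numpy as np, cv2
from workcell import bot
from scipy.optimize import least_squares
def proj(c,X):
    p=c["R"]@np.asarray(X)+c["t"]; p=c["camera_matrix"]@p; return p[:2]/p[2]
def ray(c,px):
    d=c["R"].T@np.linalg.solve(c["camera_matrix"],[px[0],px[1],1]); return -c["R"].T@c["t"],d/np.linalg.norm(d)
def atz(c,px,z):
    o,d=ray(c,px); return o+d*(z-o[2])/d[2]
def tri(obs):
    A=0;b=0
    for c,px in obs:
        o,d=ray(c,px);P=np.eye(3)-np.outer(d,d);A=A+P;b=b+P@o
    return np.linalg.solve(A,b)
E
python3 - <<'E'
from h import *
np.set_printoptions(precision=4,suppress=True)
C={n:bot.camera(n) for n in("scene","side")}
cv2.imwrite("pics/a.png",C["scene"]["color"][:,:,::-1]);cv2.imwrite("pics/b.png",C["side"]["color"][:,:,::-1])
for q in "beam_mid wheel_center mould_center tray_knob press tin salt herbs garlic glass".split():
    o=[]
    for n in C:
        r=bot.landmark_of(n,q)
        if r: print(q,n,np.round(r[0]["pixel"]),round(r[0]["p"],2)); o.append((C[n],r[0]["pixel"]))
    if len(o)==2: print("   ",tri(o))
print(bot.get_obs()["time"], bot.get_obs()["tcp_rot"], bot.get_obs()["opening"])
for n in C: print(n,-C[n]["R"].T@C[n]["t"])
E
```

```text
beam_mid side [312. 215.] 0.71
wheel_center scene [319. 169.] 0.59
wheel_center side [311. 192.] 0.85
    [0.5975 0.0885 0.1974]
mould_center scene [321. 208.] 0.57
mould_center side [316. 234.] 0.88
    [0.5943 0.0808 0.0699]
tray_knob scene [281. 196.] 0.91
tray_knob side [319. 269.] 0.66
    [0.5466 0.1807 0.0704]
press scene [319. 221.] 0.89
press side [315. 249.] 0.97
    [0.5936 0.0843 0.0189]
tin side [370. 209.] 0.66
salt side [397. 231.] 0.91
herbs side [349. 203.] 0.72
garlic side [413. 243.] 0.67
glass scene [342. 173.] 0.72
glass side [233. 259.] 0.71
    [0.7631 0.1788 0.0189]
1.1 [179.9987   0.0004 165.2878] 0.08532231462872938
scene [ 0.1984 -0.3783  0.7749]
side [0.3409 0.696  0.7117]
```

View pics/a.png

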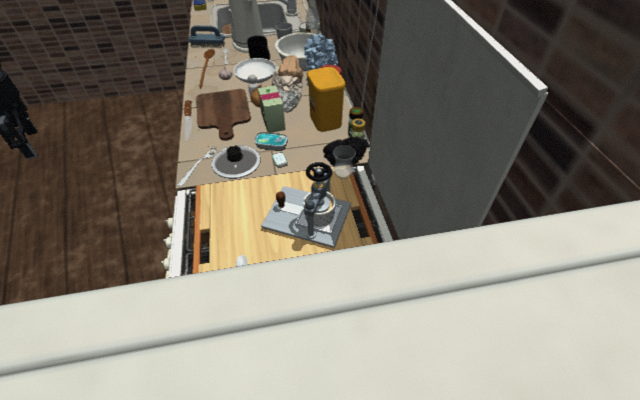

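View pics/b.png

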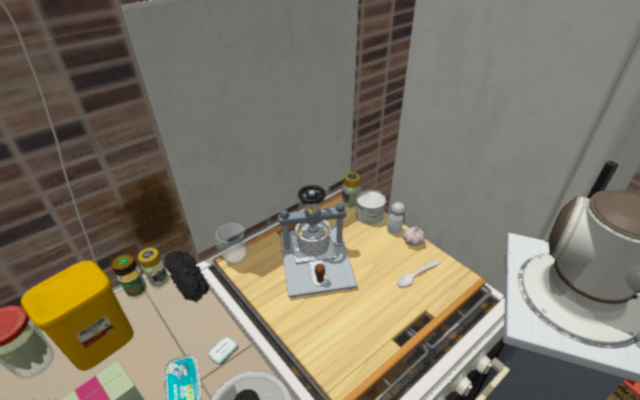

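Run:
```python
from h import *
np.set_printoptions(precision=4,suppress=True)
c=bot.camera("side");
for q in "salt tin garlic herbs glass".split():
    r=bot.landmark_of("side",q); print(q,atz(c,r[0]["pixel"],.018) if r else None)
```

```text
salt [ 0.4245 -0.0489  0.018 ]
tin [ 0.5018 -0.0847  0.018 ]
garlic [ 0.3778 -0.011   0.018 ]
herbs [ 0.5634 -0.1164  0.018 ]
glass [0.7577 0.1857 0.018 ]
```

The side view shows the press at about (312,250) px, with its wheel at (311,192) and its knob at (319,270). Its open front points along roughly (-0.43, 0.90) in the world frame. In the scene view the wheel is at (319,170). I'll move above it now.

Emit:
{"api": "send_rows", "payload": {
  "moves": [1,-1,0.3,0,0,0,-1,1,-1,0.3,0,0,0,-1,1,-1,0.3,0,0,0,-1,1,-1,0.3,0,0,0,-1,1,-1,0.3,0,0,0,-1,1,-1,0.3,0,0,0,-1,1,-1,0.3,0,0,0,-1,1,-1,0.3,0,0,0,-1],
  "squeeze": 60
}}

```text
time: 2.4
ee_pos: [0.3404, 0.3311, 0.2917]
tcp_rot: [180.0, 0.0, 165.3]
wrist_force: [0.7, -0.1, -0.3]
opening: 0.0852
grasp_force: 0.0
```

Emit:
{"api": "send_rows", "payload": {
  "moves": [1,-1,0.3,0,0,0,-1,1,-1,0.3,0,0,0,-1,1,-1,0.3,0,0,0,-1,1,-1,0.3,0,0,0,-1,1,-1,0.3,0,0,0,-1,1,-1,0.3,0,0,0,-1,1,-1,0,0,0,0,-1,0,0,0,0,0,0,-1]
}}

```text
time: 3.4
ee_pos: [0.5159, 0.1555, 0.3356]
tcp_rot: [-180.0, -0.0, 165.1]
wrist_force: [-0.7, -0.8, -0.6]
opening: 0.0853
grasp_force: 0.0
```

Run:
```python
from h import *
np.set_printoptions(precision=4,suppress=True)
o=bot.get_obs(); print(o["time"],o["q"],o["ee_pos"],o["tcp_rot"],o["wrist_force"])
c=bot.camera("wrist"); cv2.imwrite("pics/c.png",c["color"][:,:,::-1]); print(-c["R"].T@c["t"],c["R"][2])
for q in "beam_mid wheel_center tray_knob mould_center".split():
    r=bot.landmark_of("wrist",q); print(q,[(x["pixel"],x["p"]) for x in r[:1]])
    z=dict(beam_mid=.132,wheel_center=.193,tray_knob=.071,mould_center=.065)[q]
    if r: print(atz(c,r[0]["pixel"],z))
```

```text
3.4 [ 16.7799   7.4491  24.7059 107.3045  -0.0121  31.645 ] [0.5159 0.1555 0.3356] [-179.9646   -0.0343  165.1349] [-0.6644 -0.7704 -0.5829]
[0.4399 0.1749 0.4791] [ 0.2991 -0.0798 -0.9509]
beam_mid [([293.2, 239.0], 0.64)]
[0.6008 0.0887 0.132 ]
wheel_center [([285.2, 262.1], 0.76)]
[0.598  0.0867 0.193 ]
tray_knob [([349.5, 170.2], 0.79)]
[0.5442 0.1843 0.071 ]
mould_center [([294.5, 214.0], 0.83)]
[0.5914 0.0863 0.065 ]
```

View pics/c.png

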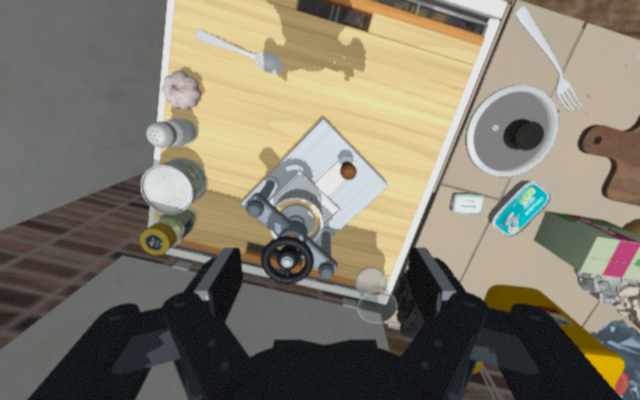

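The wrist view shows the wheel at (286,261), the knob at (348,171) and the beam under the wheel, all matching the networks. The last joint falls as yaw rises, so I'll pre-turn yaw to about 36° to wind in one grip.

Emit:
{"api": "send_rows", "payload": {
  "moves": [0.4,-0.4,-0.2,0,0,-1,-1,0.4,-0.4,-0.2,0,0,-1,-1,0.4,-0.4,-0.2,0,0,-1,-1,0.4,-0.4,-0.2,0,0,-1,-1,0.4,-0.4,-0.2,0,0,-1,-1,0.4,-0.4,-0.2,0,0,-1,-1,0.4,-0.3,-0.2,0,0,-1,-1,0.4,0,-0.2,0,0,-1,-1]
}}

```text
time: 4.65
ee_pos: [0.5946, 0.0898, 0.2965]
tcp_rot: [180.0, 0.0, 96.3]
wrist_force: [0.0, -0.1, 0.2]
opening: 0.0852
grasp_force: 0.0
```

Emit:
{"api": "send_rows", "payload": {
  "moves": [0,0,-0.2,0,0,-1,-1,0,0,-0.2,0,0,-1,-1,0,0,-0.2,0,0,-1,-1,0,0,-0.2,0,0,-1,-1,0,0,0,0,0,-1,-1,0,0,0,0,0,-1,-1,0,0,0,0,0,-1,-1,0,0,0,0,0,0,-1]
}}

```text
time: 5.65
ee_pos: [0.5943, 0.0902, 0.2766]
tcp_rot: [180.0, -0.0, 36.5]
wrist_force: [-0.3, 1.2, 0.1]
opening: 0.0855
grasp_force: 0.0
```

Run:
```python
from h import *
np.set_printoptions(precision=4,suppress=True)
o=bot.get_obs(); print(o["time"],o["q"],o["ee_pos"],o["tcp_rot"],o["wrist_force"])
c=bot.camera("wrist"); im=c["color"][:,:,::-1].copy()
for q in ["wheel_center"]:
    r=bot.landmark_of("wrist",q); print(q,[(x["pixel"],x["p"]) for x in r[:1]])
    if r: print(atz(c,r[0]["pixel"],.193))
P=atz(c,r[0]["pixel"],.193)
for z in (.193,):
  for a in np.linspace(0,2*np.pi,40): 
    cv2.circle(im,tuple(int(v) for v in proj(c,P+[.03*np.cos(a),.03*np.sin(a),0])),1,(0,0,255),-1)
cv2.imwrite("pics/d.png",im)
t=bot.trace("wrist","wheel"); print([(x["extent"],x["p"]) for x in t[:1]])
```

```text
5.65 [  8.627   13.704   25.0791 101.3583   0.0024 152.1385] [0.5943 0.0902 0.2766] [179.9943  -0.016   36.4885] [-0.3332  1.2121  0.0643]
wheel_center [([322.9, 199.6], 0.7)]
[0.594  0.0901 0.193 ]
[([287.9, 161.1, 365.0, 232.5], 0.79)]
```

View pics/d.png

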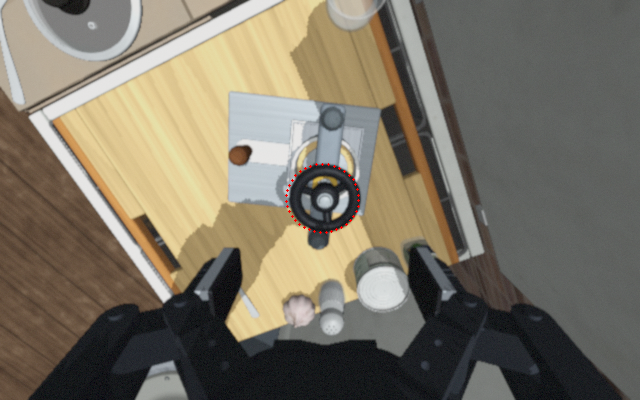

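The red overlay circle sits on the wheel rim (centre about (323,199)), and the TCP is already over it. I'll descend and grip.

Emit:
{"api": "send_rows", "payload": {
  "moves": [0,0,-0.8,0,0,0,-1,0,0,-0.8,0,0,0,-1,0,0,-0.8,0,0,0,-1,0,0,-0.8,0,0,0,-1,0.04,-0.04,-0.6,0,0,0,-1,0,0,-0.5,0,0,0,-1,0,0,0,0,0,0,-1]
}}

```text
time: 6.68
ee_pos: [0.5953, 0.0884, 0.1679]
tcp_rot: [-180.0, 0.1, 36.4]
wrist_force: [-0.2, -1.1, 0.2]
opening: 0.0852
grasp_force: 0.0
```

Emit:
{"api": "send_rows", "payload": {
  "moves": [0,0,0,0,0,0,1,0,0,0,0,0,0,1,0,0,0,0,0,0,1,0,0,0,0,0,0,1,0,0,0,0,0,0,1],
  "squeeze": 60
}}

```text
time: 7.3
ee_pos: [0.5955, 0.0895, 0.1704]
tcp_rot: [-180.0, -0.1, 36.4]
wrist_force: [-5.4, 5.2, 4.8]
opening: 0.0571
grasp_force: 63.0
```

Emit:
{"api": "send_rows", "payload": {
  "moves": [0,0,0.02,0,0,0.5,1,0,0,0.02,0,0,1,1,0,0,0.02,0,0,1,1,0,0,0.02,0,0,1,1]
}}

```text
time: 7.8
ee_pos: [0.5957, 0.0896, 0.1724]
tcp_rot: [180.0, -0.1, 66.8]
wrist_force: [-4.0, 5.5, 5.3]
opening: 0.0572
grasp_force: 63.0
```

Run:
```python
from h import *
np.set_printoptions(precision=4,suppress=True)
o=bot.get_obs(); print(o["time"],o["q"],o["ee_pos"],o["tcp_rot"],o["wrist_force"],o["torque"],o["grasp_force"])
c=bot.camera("wrist"); im=c["color"][:,:,::-1].copy()
cv2.imwrite("pics/e.png",im)
```

```text
7.8 [  8.4997  11.3193  10.6171  89.2038   0.1068 121.7274] [0.5957 0.0896 0.1724] [179.9763  -0.1403  66.7724] [-3.9699  5.4583  5.2512] [ 0.8734  0.4439 -0.242 ] 63.01696479320526
```

View pics/e.png

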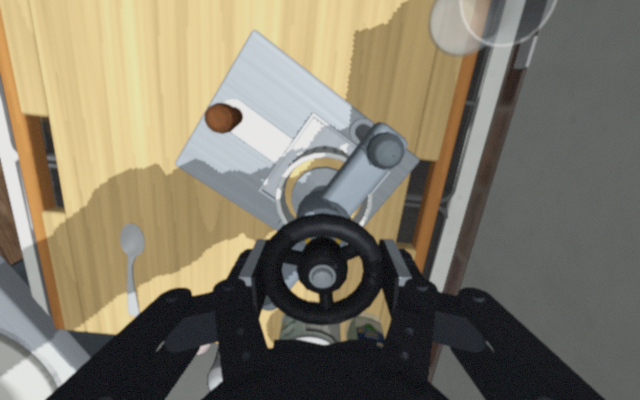

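The wheel is gripped diametrically (hub at (322,268)) and turns with small forces. I'll keep winding.

Emit:
{"api": "send_rows", "payload": {
  "moves": [0,0,0.023,0,0,1,1,0,0,0.023,0,0,1,1,0,0,0.023,0,0,1,1,0,0,0.023,0,0,1,1,0,0,0.023,0,0,1,1,0,0,0.023,0,0,1,1,0,0,0.023,0,0,1,1,0,0,0.023,0,0,1,1]
}}

```text
time: 8.85
ee_pos: [0.596, 0.0902, 0.177]
tcp_rot: [179.8, -0.1, 135.5]
wrist_force: [-2.5, 8.5, 4.2]
opening: 0.0571
grasp_force: 63.2
```

Emit:
{"api": "send_rows", "payload": {
  "moves": [0,0,0.023,0,0,1,1,0,0,0.023,0,0,1,1,0,0,0.023,0,0,1,1,0,0,0.023,0,0,1,1,0,0,0.023,0,0,1,1,0,0,0.023,0,0,1,1,0,0,0.023,0,0,1,1,0,0,0.023,0,0,1,1]
}}

```text
time: 9.85
ee_pos: [0.5952, 0.0908, 0.1816]
tcp_rot: [179.7, 0.1, -155.7]
wrist_force: [-5.4, 10.2, 6.5]
opening: 0.0573
grasp_force: 63.5
```

Emit:
{"api": "send_rows", "payload": {
  "moves": [0,0,0.023,0,0,1,1,0,0,0.023,0,0,1,1,0,0,0.023,0,0,1,1,0,0,0.023,0,0,1,1,0,0,0.023,0,0,1,1,0,0,0.023,0,0,1,1,0,0,0.023,0,0,1,1,0,0,0.023,0,0,1,1]
}}

```text
time: 10.85
ee_pos: [0.5944, 0.09, 0.1862]
tcp_rot: [179.9, 0.2, -86.9]
wrist_force: [-7.9, 7.3, 7.2]
opening: 0.0569
grasp_force: 63.6
```

Run:
```python
from h import *
np.set_printoptions(precision=4,suppress=True)
o=bot.get_obs(); print(o["time"],o["q"],o["ee_pos"],o["tcp_rot"],o["wrist_force"],o["torque"],o["grasp_force"])
c=bot.camera("side"); im=c["color"][:,:,::-1].copy()
print(bot.landmark_of("side","plate_under")[:1],bot.landmark_of("side","mould_center")[:1])
cv2.imwrite("pics/f.png",cv2.resize(im[160:320,220:420],(750,600),interpolation=cv2.INTER_CUBIC))
```

```text
10.85 [  8.521   11.4373  12.2771  90.8799   0.1832 -84.5386] [0.5944 0.09   0.1862] [179.9425   0.1786 -86.9405] [-7.8694  7.3449  7.1859] [ 1.3291  2.6901 -0.2662] 63.593929409980774
[{'pixel': [310.6, 227.3], 'p': 0.96}] [{'pixel': [313.7, 235.4], 'p': 0.94}]
```

View pics/f.png

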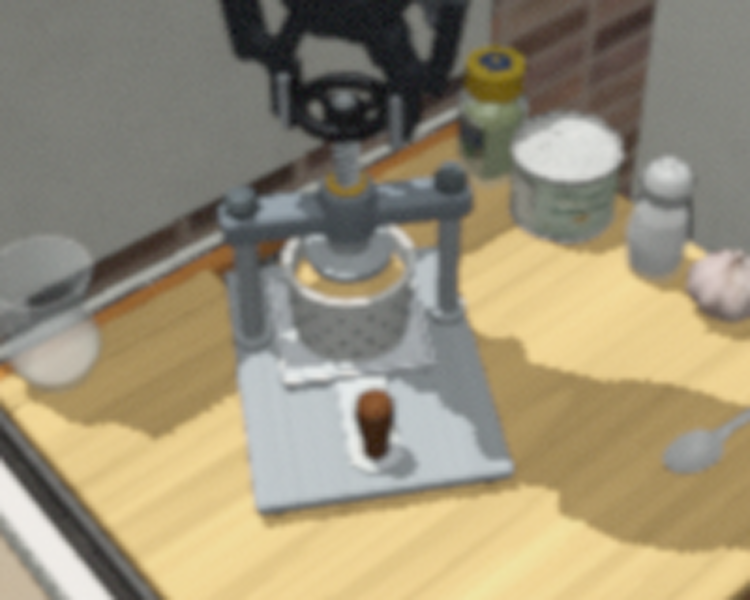

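The side crop shows the plate rising out of the mould (plate about (347,255), rim about (348,265)). The wheel has turned 4.13 rad with no stop felt. I'll add a bit more for margin, watching the force.

Emit:
{"api": "send_rows", "payload": {
  "moves": [0,0,0.023,0,0,1,1,0,0,0.023,0,0,1,1,0,0,0.01,0,0,0.5,1,0,0,0,0,0,0,1]
}}

```text
time: 11.5
ee_pos: [0.5946, 0.0896, 0.1876]
tcp_rot: [-180.0, 0.1, -65.7]
wrist_force: [-7.6, 6.0, 9.4]
opening: 0.0571
grasp_force: 63.7
```

Run:
```python
from h import *
o=bot.get_obs(); print(o["tcp_rot"],o["wrist_force"],o["torque"],o["ee_pos"])
```

```text
[-1.79995832e+02  1.28557198e-01 -6.56605207e+01] [-7.64762875  5.96565102  9.38962056] [0.74013275 2.44530279 0.18725503] [0.59456358 0.08960989 0.18756907]
```

Emit:
{"api": "send_rows", "payload": {
  "moves": [0,0,0,0,0,0,-1,0,0,0,0,0,0,-1,0,0,0,0,0,0,-1,0,0,0,0,0,0,-1,0,0,0.5,0,0,0,-1,0,0,0.9,0,0,0,-1,0,0,0.9,0,0,0,-1,0,0,0.7,0,0,0,-1]
}}

```text
time: 12.5
ee_pos: [0.5958, 0.0884, 0.263]
tcp_rot: [-179.9, -0.0, -65.8]
wrist_force: [-0.2, 0.8, 0.2]
opening: 0.0852
grasp_force: 0.0
```

Emit:
{"api": "send_rows", "payload": {
  "moves": [-0.4,0.75,0,0,0,0.2,-1,-0.4,0.75,0,0,0,0.2,-1,-0.4,0.75,0,0,0,0,-1,-0.4,0.75,0,0,0,0,-1,-0.4,0.75,0,0,0,0,-1,0,0,0,0,0,0,-1]
}}

```text
time: 13.25
ee_pos: [0.5448, 0.1838, 0.2611]
tcp_rot: [-180.0, 0.0, -62.2]
wrist_force: [-1.0, -0.2, -0.2]
opening: 0.0855
grasp_force: 0.0
```

Run:
```python
from h import *
np.set_printoptions(precision=4,suppress=True)
o=bot.get_obs(); print(o["time"],o["q"],o["ee_pos"],o["tcp_rot"],o["wrist_force"])
C={n:bot.camera(n) for n in("side","wrist")}
for q,z in (("tray_knob",.071),("wheel_center",.21),("mould_center",.065),("beam_mid",.132)):
    L=[]
    for n in C:
        r=bot.landmark_of(n,q)
        if r: L.append((C[n],r[0]["pixel"])); print(q,n,r[0]["pixel"],r[0]["p"],atz(C[n],r[0]["pixel"],z))
    if len(L)==2: print(tri(L))
cv2.imwrite("pics/g.png",C["wrist"]["color"][:,:,::-1])
```

```text
13.25 [ 18.6433   9.3105  18.199   98.8825   0.0057 -99.1153] [0.5448 0.1838 0.2611] [-179.9931    0.0047  -62.2413] [-0.9795 -0.235  -0.1963]
tray_knob side [322.0, 268.9] 0.8 [0.5396 0.1791 0.071 ]
tray_knob wrist [326.1, 169.0] 0.6 [0.5448 0.1809 0.071 ]
[0.5422 0.1799 0.0707]
wheel_center side [310.3, 188.5] 0.93 [0.5958 0.0942 0.21  ]
wheel_center wrist [322.3, 56.3] 0.68 [0.5959 0.0903 0.21  ]
[0.5968 0.0903 0.2069]
mould_center side [312.7, 233.0] 0.75 [0.6006 0.0781 0.065 ]
beam_mid side [308.8, 214.3] 0.74 [0.6038 0.0894 0.132 ]
beam_mid wrist [323.9, 67.7] 0.72 [0.5956 0.0893 0.132 ]
[0.5989 0.091  0.1349]
```

View pics/g.png

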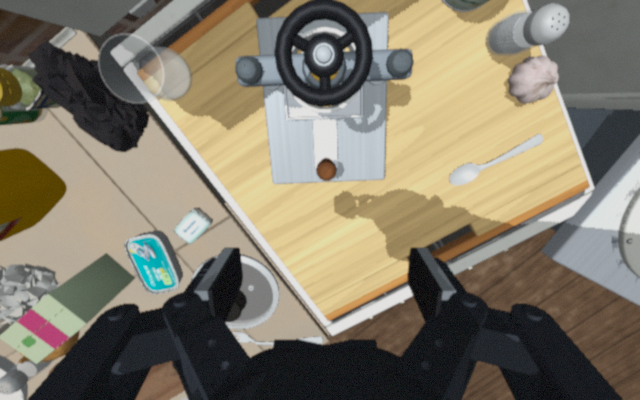

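The wrist view shows the knob at (326,169), with the base plate aligned to the image vertical and the fingers square to it. I'll descend on the knob half open and grip it.

Emit:
{"api": "send_rows", "payload": {
  "moves": [0,-0.1,-1,0,0,0,-0.3,0,0,-1,0,0,0,-0.3,0,0,-1,0,0,0,-0.3,0,0,-1,0,0,0,-0.3,0,0,-1,0,0,0,-0.3,0,0,-1,0,0,0,-0.3,0,0,-1,0,0,0,-0.3,0,0,-0.6,0,0,0,-0.3]
}}

```text
time: 14.75
ee_pos: [0.5453, 0.1794, 0.0697]
tcp_rot: [179.9, 0.0, -62.4]
wrist_force: [0.4, -0.4, 0.5]
opening: 0.0555
grasp_force: 0.0
```

Emit:
{"api": "send_rows", "payload": {
  "moves": [0,0,-0.6,0,0,0,-0.3,0,0,-0.3,0,0,0,-0.3,0,0,0,0,0,0,1,0,0,0,0,0,0,1,0,0,0,0,0,0,1,0,0,0,0,0,0,1,0,0,0,0,0,0,1],
  "squeeze": 30
}}

```text
time: 15.62
ee_pos: [0.546, 0.1798, 0.0492]
tcp_rot: [-179.9, -0.0, -62.4]
wrist_force: [-1.4, -0.4, 6.4]
opening: 0.0234
grasp_force: 29.8
```

Emit:
{"api": "send_rows", "payload": {
  "moves": [-0.05,0.1,0,0,0,0,1,-0.1,0.19,0,0,0,0,1,-0.1,0.19,0,0,0,0,1,-0.1,0.19,0,0,0,0,1,-0.1,0.19,0,0,0,0,1,-0.1,0.19,0,0,0,0,1,-0.1,0.19,0,0,0,0,1,-0.1,0.19,0,0,0,0,1]
}}

```text
time: 16.62
ee_pos: [0.528, 0.2147, 0.0492]
tcp_rot: [-179.9, -0.1, -62.4]
wrist_force: [2.6, -6.3, 4.3]
opening: 0.0233
grasp_force: 29.7
```

Emit:
{"api": "send_rows", "payload": {
  "moves": [-0.1,0.19,0,0,0,0,1,-0.1,0.19,0,0,0,0,1,-0.1,0.19,0,0,0,0,1,-0.1,0.19,0,0,0,0,1,-0.1,0.19,0,0,0,0,1,-0.1,0.19,0,0,0,0,1,-0.1,0.19,0,0,0,0,1,-0.05,0.1,0,0,0,0,1]
}}

```text
time: 17.62
ee_pos: [0.5081, 0.2513, 0.0485]
tcp_rot: [-180.0, -0.0, -62.4]
wrist_force: [2.4, -3.0, 0.9]
opening: 0.0234
grasp_force: 29.5
```

Emit:
{"api": "send_rows", "payload": {
  "moves": [-0.1,0.19,0,0,0,0,1,-0.04,0.08,0,0,0,0,1,0,0,0,0,0,0,1]
}}

```text
time: 18.0
ee_pos: [0.5044, 0.2583, 0.0485]
tcp_rot: [180.0, 0.0, -62.3]
wrist_force: [0.4, -1.2, 2.1]
opening: 0.0231
grasp_force: 29.5
```

Run:
```python
from h import *
np.set_printoptions(precision=4,suppress=True)
c=bot.camera("side")
for q,z in (("tray_knob",.071),("mould_center",.0645),("beam_mid",.132)):
    r=bot.landmark_of("side",q); print(q,[(x["pixel"],x["p"],atz(c,x["pixel"],z)) for x in r[:1]])
im=c["color"][:,:,::-1]
cv2.imwrite("pics/h.png",cv2.resize(im[160:320,220:420],(750,600),interpolation=cv2.INTER_CUBIC))
```

```text
tray_knob [([325.8, 304.0], 0.79, array([0.5015, 0.2603, 0.071 ]))]
mould_center []
beam_mid []
```

View pics/h.png

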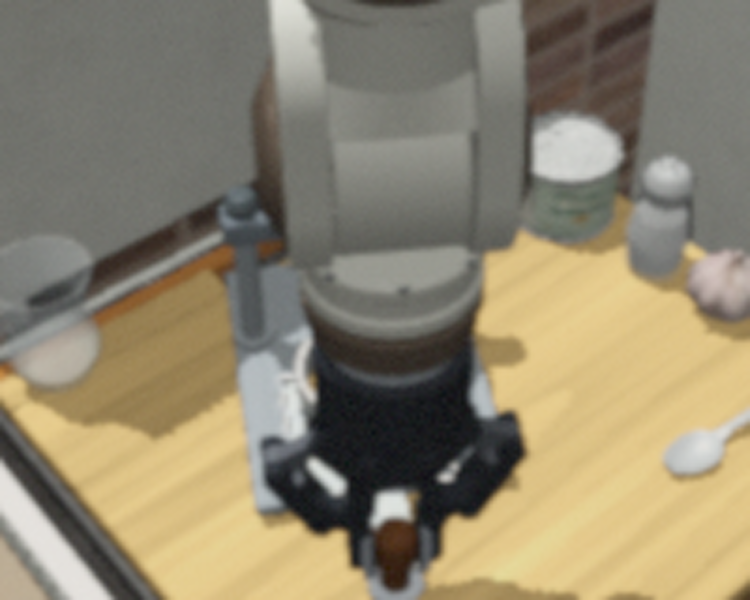

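The crop shows the knob held at about (397,545) and pulled 89 mm, with the mould hidden behind the gripper. I'll release, lift and look.

Emit:
{"api": "send_rows", "payload": {
  "moves": [0,0,0,0,0,0,-0.2,0,0,0,0,0,0,-0.2,0,0,0,0,0,0,-0.2,0,0,0.4,0,0,0,-0.2,0,0,0.8,0,0,0,-0.2,0,0,1,0,0,0,-0.2,0,0,1,0,0,0,-0.2,0,0,1,0,0,0,-0.2]
}}

```text
time: 19.2
ee_pos: [0.5047, 0.258, 0.1552]
tcp_rot: [-180.0, 0.0, -62.4]
wrist_force: [0.1, 0.7, 0.2]
opening: 0.0512
grasp_force: 0.0
```

Emit:
{"api": "send_rows", "payload": {
  "moves": [-0.5,0.3,1,0,0,0,-0.2,-1,0.3,1,0,0,0,-0.2,-1,0.3,1,0,0,0,-0.2,-1,0.3,0.5,0,0,0,-0.2,-1,0,0,0,0,0,-0.2,-1,0,0,0,0,0,-0.2,0,0,0,0,0,0,-0.2]
}}

```text
time: 20.08
ee_pos: [0.3662, 0.2881, 0.2423]
tcp_rot: [-179.9, 0.0, -62.3]
wrist_force: [1.3, 0.2, 1.0]
opening: 0.0513
grasp_force: 0.0
```

Run:
```python
from h import *
np.set_printoptions(precision=4,suppress=True)
o=bot.get_obs(); print(o["time"],o["ee_pos"],o["wrist_force"])
C={n:bot.camera(n) for n in("side","wrist")}
for q,z in (("tray_knob",.071),("wheel_center",.208),("mould_center",.0645),("beam_mid",.132)):
    L=[]
    for n in C:
        r=bot.landmark_of(n,q)
        if r: L.append((C[n],r[0]["pixel"])); print(q,n,r[0]["pixel"],r[0]["p"],atz(C[n],r[0]["pixel"],z))
    if len(L)==2: print(tri(L))
im=C["side"]["color"][:,:,::-1]
cv2.imwrite("pics/i.png",cv2.resize(im[160:320,220:420],(750,600),interpolation=cv2.INTER_CUBIC))
```

```text
20.075 [0.3662 0.2881 0.2423] [1.3198 0.2428 1.0213]
tray_knob side [327.8, 303.3] 0.84 [0.4984 0.2574 0.071 ]
tray_knob wrist [223.5, 89.6] 0.91 [0.5009 0.2573 0.071 ]
[0.4996 0.2573 0.0712]
wheel_center side [311.6, 186.9] 0.9 [0.5963 0.0857 0.208 ]
mould_center side [316.4, 262.0] 0.87 [0.56   0.1596 0.0645]
beam_mid side [310.6, 214.7] 0.7 [0.5995 0.0893 0.132 ]
```

View pics/i.png

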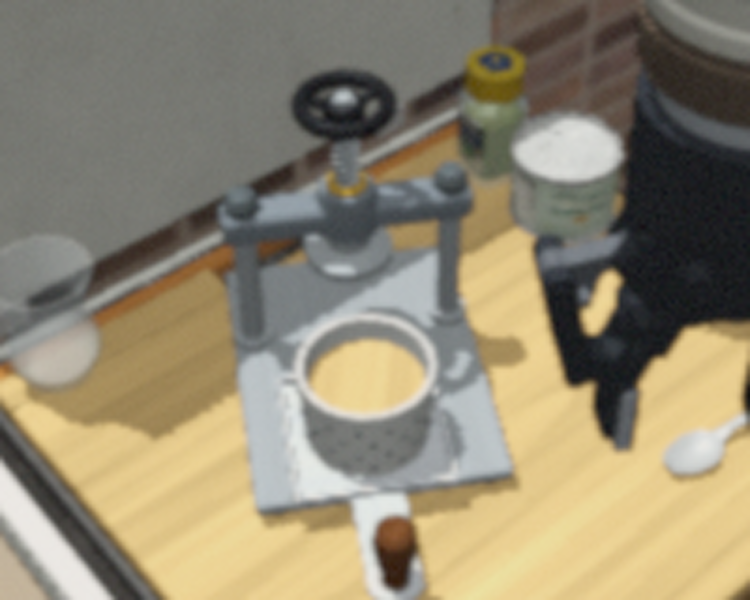

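The crop shows the mould upright in the middle of its tray at about (367,395), clear in front of the raised plate at (347,250). Measured the same way before and after, the knob-to-mould distance hasn't changed, and the bystanders haven't moved.

```bash
python3 -c "
from workcell import bot
print(bot.job_done())"
```

```text
the job is handed in; nothing more can be done
None
```

The job is handed in, with no verdict returned: I wound the handwheel up about 4.5 rad, which lifted the pressing plate clear of the rim, and pulled the tray about 89 mm forward; the last picture shows the mould upright in the middle of its tray, out in front of the plate, and the visible bystanders where they stood.

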